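# Load a roller carrier into a sliding-door track

## Robot

A 6-joint arm with a two-finger parallel gripper is mounted at the origin on the work surface. World frame = base frame: x ahead of the robot, y to its left, z up, the work surface at z = 0. Lengths are in mm, angles in degrees, forces in N, time in s.
With the tool pointing down it reaches from about 350 to 850 mm from the base axis. Payload 8.1 kg.
Tool frame: the origin (TCP) lies midway between the tips of the shut fingers; the grasp point (between the pads) lies 19 mm behind it; z points along the fingers, y is the line along which they close (so a half turn about z gives the same grasp; the last joint's range is limited). The gripper opens to 85 mm and grips with 20 to 120 N. Pads are 22 mm wide; open, the fingers measure 114 mm over their backs; the gripper's body (76 mm by 85 mm) begins 54 mm behind the grasp point. The pads swing forward as they close: fully open they stand 13 mm farther back than shut.
Start: joints at [-81.784, 7.471, 85.268, -0, 87.261, -4.893], TCP at [136.106, -584.363, 231.292] pointing down, gripper open.
Joint ranges: [-169.43, 169.43], [-51.17, 129.36], [1.28, 143.12], [-76.62, 256.62], [0, 156.53], [-152.29, 152.29]. Speed limits (degrees/s): [136.94, 136.94, 159.86, 180, 180, 180].

## Interface

Orientations are given as [roll, pitch, yaw] about the fixed x, y, z axes, in that order (R = Rz(yaw) Ry(pitch) Rx(roll)).
In Python, from bench import r gives the robot as it stands. The module is installed in compiled form; this text tells all that it offers.
- The arm moves only by the tool jog_arm, never from a script. Its argument "rows" is a list of rows, each a list of 2 entries, a list of its own where there are three numbers: the shift along the tool's x, y, z in mm, then the turn, a rotation vector about the tool's x, y, z in rad. A call has 1 to 10 rows; each row is the pose to reach, as a shift and turn from the pose commanded when the call began, along the tool's axes at that moment; what a row does not reach only later rows make up. A row lasts 1/10 s, in which the tool goes at most 50 mm and 8.59 degrees, less where a joint would pass 70% of its speed; a pose out of reach is approached as far as the arm can. A call with a gripper value outside its range is refused whole. "grip" is the finger opening in mm, from 0 to 85.4, set as the call begins (left out, the last holds). The fingers move at their own pace and stop on an object; "force" is the grip in N (left out, the last holds). Time passes only in rows, so rows that repeat a pose let the fingers close. It gives the time, the measured TCP pose, the force, the opening and the grip force at its end, in the units of the state.
- r.sense(): the state, without advancing time (a new reading comes with each control period).
- r.snapshot(name): name is "scene" or "top"; returns (picture, depth): 384x512x3 uint8, blue, green, red; 384x512 float32, mm along the optical axis (not along the pixel's ray), 0 where there is no reading.
- r.camera_params(name): a dict with "fx", "fy", "cx", "cy" (pixels), "dist_coeffs" ([k1, k2, p1, p2, k3] as OpenCV has them; the pictures are not rectified), "pose" (4x4, takes a point from camera to world coordinates). Camera axes: x right, y down, z forward; pixel columns grow to the right and rows downward; lengths in mm; the calibration is good to about 2 mm. A picture is of the moment at which its call begins. camera_params takes no time and is no camera call.
- r.hand_in(): hands the job in; it is judged then, once.
The state is a dict: "time": time; "joint_pos": joint angles; "qd": joint speeds; "joint_efforts": joint torques, N m; "tool_pos": TCP position; "tcp_rot": TCP orientation; "ft_force": force on the tool from outside, world axes, zero at the start; "wrist_torque": the same for the moment, N m; "finger_gap": finger opening in mm; "grip_force": force on a finger pad.
Only numpy, scipy, OpenCV 4.12 (cv2) and the standard library are available. Lean on these libraries where they do the work, as an engineer would, in place of code of your own. Each camera call takes 0.05 s, during which the arm holds its last target. There are 200 camera calls.

## Task

A sideboard top lies upside down on the bench with its sliding-door track screwed on, slot up. Feed the roller carrier into the track's open end and slide it along without jamming it; then push it slowly into the soft stop inside until the catch snaps up behind its axle, without ramming the damper or squashing its end rubber flat, and leave it there. Leave the fittings beside it and the things lying on the panel where they are.

Things in the scene. Friction and masses are not known exactly. Their poses are not given: they have to be found in the camera images.
- panel: The upside-down sideboard top: plain board 340 x 500 x 22 mm, fixed flat on the bench by bench dogs. Origin: centre of its underside; z up; its y axis runs along the track, towards the track's open end. A screwdriver and a screw tray lie on its +x half.
- track_mouth (a point): Open end of the track: mid-width on its inner floor, 25 mm above the bench, in the plane of the end; axes as the panel's: y points out of the mouth, a carrier enters towards -y. Aluminium channel 440 long, flush with the panel's end; outside 36 wide, 31 high; inside 30 wide, 25 high; open above by a slot 12 wide between lips 3 thick (tops 28 mm above this point).
- track_end (a point): Closed, capped end of the track, on its inner floor, mid-width, 440 mm from the mouth. Inside the track before it an adjustable soft stop faces the mouth: clamped block, damper plunger, catch. Its place is not measured: the plunger's free tip is 220 to 340 mm in from the mouth. Two screw heads, 56 and 76 mm behind the tip, stand up in the slot.
- carrier_strap (a point): Centre of the carrier's flat upright steel strap, to be grasped: 10 thick (x), 40 wide (y), 40 high. z up; y along the carrier, both ends alike. It is 56 mm above the underside of the wheels, on which the carrier stands, on the bench and in the track alike; strap's lower edge 36 mm above the underside. Mass 0.18 to 0.29 kg.
- carrier_base (a point): Middle of the carrier's underside, level with the foot of its wheels. Four white wheels, 22 mm diameter (they slide, not roll), 28 mm over their faces: in the track 1 mm play each side, 3 mm in height. Axles at y +-22, noses at y +-36. Above the wheels an 8 mm neck runs in the slot.
- plunger (a joint): How far the carrier's nose has pushed in the stop's damper plunger (m): 0 free, 0.044 bottom. Resists 1 N, rising to 4 N at 32 mm, plus 2.5 N per 10 mm/s: push slowly, under 40 mm/s. With the catch 7 to 12 N in all. The catch snaps up behind the leading axle at 32 to 33 mm and holds the carrier there; from 34 mm on a rubber sleeve adds 2 N per mm.
- catch (a joint): How far the stop's spring catch, a ramp on the track floor between the wheels, is pressed down (m): 0 up, about 0.0045 as the leading axle rides over it. It is met with the plunger in about 21 mm; once it has snapped up the axle cannot come back over it. Before the stop, a carrier kept in line with the track slides with under 2 N.
- floor_guide: Bystander: black nylon U-shaped floor guide, 50 x 44 x 23 mm, loose on the bench; origin under its centre. To be left alone.
- flush_pull: Bystander: flat brass flush pull, 40 x 90 x 12 mm, loose on the bench; origin under its centre. To be left alone.
- screwdriver: Bystander: screwdriver lying on the panel's +x half; to be left alone.
- screw_tray: Bystander: open grey tray of screws, 90 x 120 x 30 mm, on the panel's +x half; origin under its centre. To be left alone.
Mind the look-alikes: they are no part of the job. Of the things that look like the part that bears carrier_strap, the middle-sized one is meant.

How it is judged:
By the outcome, as a careful person would: the job done as asked, in the order asked, and still so for the second after the job is handed in, with the robot touching nothing.
It also fails if it takes over 72 s, if anything falls off the work surface, if the arm or the gripper's body presses on something with over 40 N, if the wrist force passes 120 N, or if a joint passes its speed limit or range.

## Working session

There is one attempt and no reset: what is moved stays moved. The work goes in short steps, Python scripts to look and compute and a tool call to move; the robot and the scene stay as the last step left them, time stands still between calls to the robot, and variables do not carry over. Pictures are saved under pics/ and viewed, at most 10 in all, crops included, and the job is handed in when it is done.

Besides the shell and the picture viewer there is one more tool, called after "Call:" by a JSON object that holds its "api" and its "payload", one argument or row to a line. jog_arm: Moves the arm, as the interface text tells. Its arguments: {"type":"object","properties":{"rows":{"type":"array"},"grip":{"type":"number"},"force":{"type":"number"}},"required":["rows"]}

```bash
mkdir -p pics
cat > h.py <<'E'
import numpy as np, cv2
from bench import r
def cam(n):
    p=r.camera_params(n);K=np.array([[p["fx"],0,p["cx"]],[0,p["fy"],p["cy"]],[0,0,1]],float)
    return K,np.array(p["dist_coeffs"],float),np.array(p["pose"],float)
def ray(n,uv):
    K,d,T=cam(n);u=cv2.undistortPoints(np.array(uv,float).reshape(-1,1,2),K,d).reshape(-1,2)
    return T[:3,3],np.c_[u,np.ones(len(u))]@T[:3,:3].T
def plane(n,uv,z):
    o,d=ray(n,uv);return o+d*((z-o[2])/d[:,2])[:,None]
def bydepth(n,uv,D):
    o,d=ray(n,uv);return o+d*np.array(D)[:,None]
E
python3 - <<'E'
from h import *
for n in("scene","top"):
    im,d=r.snapshot(n);cv2.imwrite(f"pics/{n}0.png",im);np.save(f"pics/{n}0.npy",d)
    cv2.imwrite(f"pics/{n}0b.png",cv2.resize(im,(800,600),interpolation=cv2.INTER_CUBIC))
    K,dd,T=cam(n);print(n,K[0,0],T.round(2).tolist())
print(r.sense())
E
```

```text
scene 376.31555991204476 [[0.42, 0.74, -0.53, 1053.7], [0.91, -0.35, 0.23, -136.49], [-0.01, -0.58, -0.82, 803.59], [0.0, 0.0, 0.0, 1.0]]
top 410.10587784819575 [[-0.03, -0.99, 0.13, 430.18], [-1.0, 0.03, 0.01, 65.89], [-0.01, -0.13, -0.99, 1265.55], [0.0, 0.0, 0.0, 1.0]]
{'time': 0.1, 'joint_pos': array([-8.17829360e+01,  7.51076746e+00,  8.53227903e+01, -1.50480272e-03,
        8.72621556e+01, -4.89388775e+00]), 'qd': array([ 0.05185155, -0.11807179, -0.08741148,  0.01835584,  0.07461607,
       -0.07027682]), 'joint_efforts': array([ 8.85793470e-04, -5.70956147e+01, -5.01940870e+01, -2.84482885e-04,
        8.10765952e-03, -1.39724793e-05]), 'tool_pos': array([ 136.03533723, -583.86625795,  230.35186817]), 'tcp_rot': array([-1.79904507e+02, -6.66788392e-03,  1.31110193e+01]), 'ft_force': array([ 0.0306961 , -0.28213014, -0.19459923]), 'wrist_torque': array([-0.00952645,  0.01516183, -0.06591399]), 'grip_force': 0.0, 'finger_gap': 85.24955139233728}
```

View pics/scene0b.png

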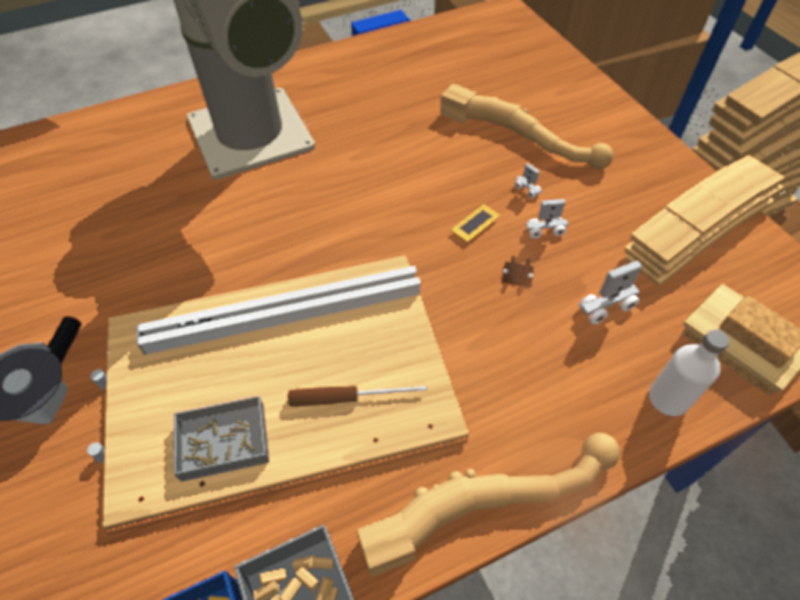

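View pics/top0b.png

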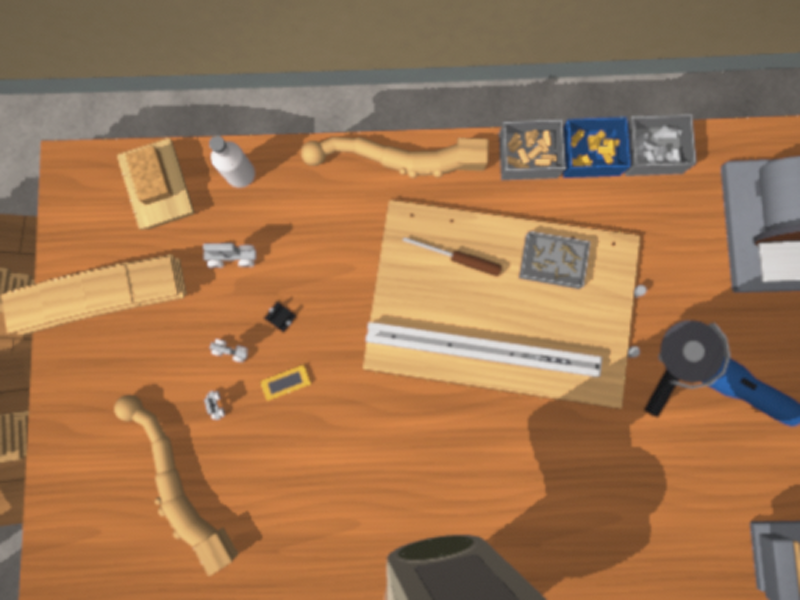

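The scene view shows three carriers at (528,180), (547,218) and (610,292) in the 800-px picture; in the top view they are at (213,405), (228,350) and (230,253). The middle-sized one is scene (547,218), top (228,350). The track mouth is at scene (417,280), top (370,333). I'll confirm the choice in one enlarged crop.

Run:
```python
from h import *
s=cv2.imread("pics/scene0.png");t=cv2.imread("pics/top0.png")
a=cv2.resize(s[95:215,320:420],(480,576),interpolation=cv2.INTER_CUBIC)
b=cv2.resize(t[150:275,125:180],(253,576),interpolation=cv2.INTER_CUBIC)
cv2.imwrite("pics/crop1.png",np.hstack([a,b]))
# depth cloud: heights of the three carriers
for n,boxes in(("top",[(125,243,150,272),(130,212,162,235),(125,150,168,175)]),("scene",[(328,100,348,130),(333,124,366,156),(370,165,412,208)])):
    D=np.load(f"pics/{n}0.npy")
    for x0,y0,x1,y1 in boxes:
        v,u=np.mgrid[y0:y1,x0:x1];P=bydepth(n,np.c_[u.ravel(),v.ravel()],D[y0:y1,x0:x1].ravel())
        P=P[(D[y0:y1,x0:x1].ravel()>0)];Z=P[:,2];hi=np.percentile(Z,99.5);Q=P[Z>max(40,hi-30)] if hi>60 else P[Z>hi-15]
        print(n,"top z",hi.round(1),"n",len(Q),"mean",Q.mean(0).round(1),"bench",np.percentile(Z,30).round(1))
        if len(Q)>5:
            (c,w,an)=cv2.minAreaRect(Q[:,:2].astype(np.float32));print("   rect",np.round(c,1),np.round(w,1),round(an,1))
```

```text
top top z 58.3 n 41 mean [399.  430.1  53.5] bench -2.1
   rect [399.  431.2] [30.2  8.7] 18.7
top top z 77.2 n 55 mean [505.2 401.6  72.4] bench -1.4
   rect [505.9 403.1] [40.  10.1] 72.4
top top z 107.1 n 120 mean [690.2 398.5  99.3] bench -1.0
   rect [691.4 400.8] [55.1 12.7] 89.1
scene top z 58.9 n 55 mean [403.7 431.7  53.2] bench -0.8
   rect [445.8 418.2] [ 22.  119.3] 70.9
scene top z 76.6 n 148 mean [507.4 404.6  64.5] bench -0.5
   rect [505.3 406.7] [40. 14.] 71.7
scene top z 105.5 n 237 mean [695.  398.6  95.8] bench -0.3
   rect [692.9 401.6] [55.2 15.2] 87.6
```

View pics/crop1.png

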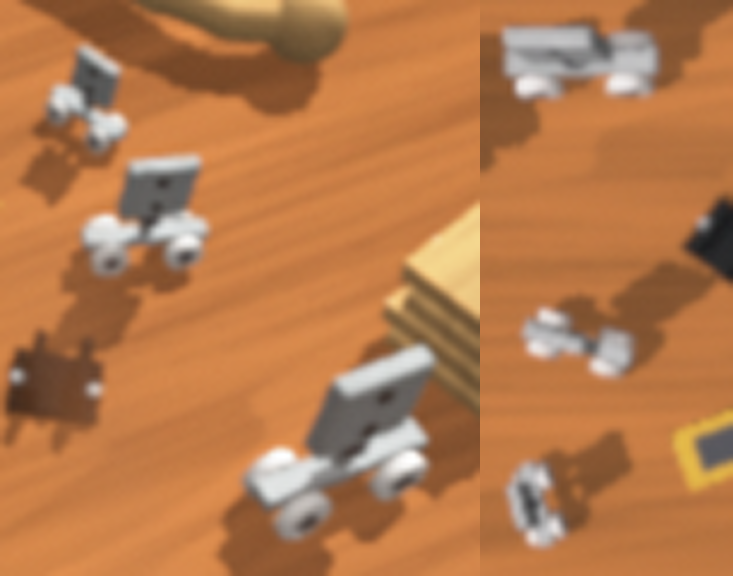

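The crop confirms it: the middle-sized carrier is at crop (155,215). Its strap is 40 x 10, top at about 77 mm and long axis at about 72°. The small one stands 58 mm high and the large one 107 mm. Next is the track.

Run:
```python
from h import *
for n,(x0,y0,x1,y1) in(("top",(225,195,400,250)),("scene",(75,155,285,235))):
    D=np.load(f"pics/{n}0.npy");im=cv2.imread(f"pics/{n}0.png")
    v,u=np.mgrid[y0:y1,x0:x1];d=D[y0:y1,x0:x1].ravel()
    P=bydepth(n,np.c_[u.ravel(),v.ravel()],d)
    sel=(d>0)&(P[:,2]>44)&(P[:,2]<64);Q=P[sel]
    hs=cv2.cvtColor(im,cv2.COLOR_BGR2HSV)[y0:y1,x0:x1].reshape(-1,3)[sel]
    Q=Q[hs[:,1]<70]
    c,w,a=cv2.minAreaRect(Q[:,:2].astype(np.float32));print(n,len(Q),np.round(c,1),np.round(w,1),round(a,2),"z",np.percentile(Q[:,2],[5,50,95]).round(1))
    m=Q[:,:2].mean(0);ev=np.linalg.svd(Q[:,:2]-m,full_matrices=False)[2][0];ev*=np.sign(ev[1])
    s=(Q[:,:2]-m)@ev; t=(Q[:,:2]-m)@[ev[1],-ev[0]]
    print(" ax",ev.round(4),np.degrees(np.arctan2(ev[1],ev[0])).round(2),"t",np.percentile(t,[1,50,99]).round(1),"s",s.min().round(1),s.max().round(1),"mouth",(m+ev*s.max()+ np.array([ev[1],-ev[0]])*(np.percentile(t,1)+np.percentile(t,99))/2).round(1),"end",(m+ev*s.min()).round(1))
    # panel: z 17..30
    y0b,y1b,x0b,x1b=(120,270,220,420) if n=="top" else (160,345,60,305)
    v,u=np.mgrid[y0b:y1b,x0b:x1b];d=D[y0b:y1b,x0b:x1b].ravel();P=bydepth(n,np.c_[u.ravel(),v.ravel()],d);h=P[(d>0)&(P[:,2]>15)&(P[:,2]<27)]
    c,w,a=cv2.minAreaRect(h[:,:2].astype(np.float32));print(" panel",np.round(c,1),np.round(w,1),round(a,2),"z",np.median(h[:,2]).round(1))
a=cv2.imread("pics/top0.png")[195:250,225:400];b=cv2.imread("pics/scene0.png")[160:230,80:275]
cv2.imwrite("pics/crop2.png",np.vstack([cv2.resize(a,(780,245),interpolation=cv2.INTER_CUBIC),cv2.resize(b,(780,280),interpolation=cv2.INTER_CUBIC)]))
```

```text
top 1345 [492.2 -86.7] [443.6  36.4] 79.85 z [47.6 52.6 56.9]
 ax [0.176  0.9844] 79.86 t [-17.7  -1.5  18.1] s -212.0 231.6 mouth [531.1 131.6] end [ 452.8 -305. ]
 panel [ 579.  -160.1] [559.9 354.1] 79.54 z 21.9
scene 2036 [491.5 -83.9] [441.9  40.4] 80.0 z [46.1 52.2 54.9]
 ax [0.178 0.984] 79.75 t [-21.3   4.2  16.5] s -207.1 234.7 mouth [531.2 133.5] end [ 454.9 -301.8]
 panel [ 635.3 -146.2] [515.8 456.1] 79.82 z 21.8
```

View pics/crop2.png

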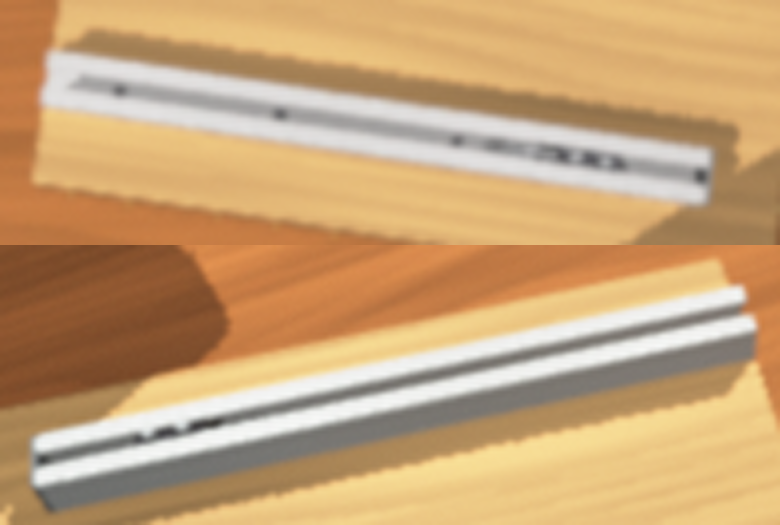

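The slot and both ends are clear: the mouth is at crop (45,78) top and (748,318) scene. The two stop screws are near (575-620,160) in the top crop. The mouth is at about (531,132), with the axis at 79.8°. Now I'll plan the moves.

```bash
cat >> h.py <<'E'
from scipy.spatial.transform import Rotation as Ro
def go(x,y,z,yaw,frm=None):
    "shift and turn in tool axes from measured pose (or frm=(pos,rpy)) to a tool-down pose"
    s=r.sense();p,e=(s["tool_pos"],s["tcp_rot"]) if frm is None else frm
    R=Ro.from_euler("xyz",e,degrees=True);G=Ro.from_euler("xyz",[180,0,yaw],degrees=True)
    print((R.inv().apply(np.array([x,y,z])-p)).round(1).tolist(),(R.inv()*G).as_rotvec().round(4).tolist())
E
python3 - <<'E'
from h import *
go(520,-60,231,60)
E
```

```text
[492.8, -423.1, 0.1] [-0.0015, -0.0008, -0.8184]
```

Call:
{"api": "jog_arm", "payload": {
  "rows": [
    [[493,-423,0],[0,0,-0.818]],
    [[493,-423,0],[0,0,-0.818]],
    [[493,-423,0],[0,0,-0.818]],
    [[493,-423,0],[0,0,-0.818]],
    [[493,-423,0],[0,0,-0.818]],
    [[493,-423,0],[0,0,-0.818]],
    [[493,-423,0],[0,0,-0.818]],
    [[493,-423,0],[0,0,-0.818]],
    [[493,-423,0],[0,0,-0.818]],
    [[493,-423,0],[0,0,-0.818]]
  ],
  "grip": 50
}}

```text
time: 1.1
tool_pos: [432.5, -179.2, 231.1]
tcp_rot: [180.0, 0.0, 60.0]
ft_force: [0.6, -0.7, 0.3]
finger_gap: 50.4
grip_force: 0.0
```

Run:
```python
from h import *
go(506,404,140,72)
```

```text
[541.7, -228.2, 91.1] [0.0001, 0.0, -0.2099]
```

Call:
{"api": "jog_arm", "payload": {
  "rows": [
    [[542,-228,91],[0,0,-0.21]],
    [[542,-228,91],[0,0,-0.21]],
    [[542,-228,91],[0,0,-0.21]],
    [[542,-228,91],[0,0,-0.21]],
    [[542,-228,91],[0,0,-0.21]],
    [[542,-228,91],[0,0,-0.21]],
    [[542,-228,91],[0,0,-0.21]],
    [[542,-228,91],[0,0,-0.21]],
    [[542,-228,91],[0,0,-0.21]],
    [[542,-228,91],[0,0,-0.21]]
  ]
}}

```text
time: 2.1
tool_pos: [493.4, 311.1, 154.1]
tcp_rot: [-180.0, 0.0, 72.0]
ft_force: [0.9, -0.8, 0.8]
finger_gap: 50.2
grip_force: 0.0
```

Call:
{"api": "jog_arm", "payload": {
  "rows": [
    [[100,-42,17],[0,0,0]],
    [[100,-42,17],[0,0,0]],
    [[100,-42,17],[0,0,0]]
  ]
}}

```text
time: 2.4
tool_pos: [482.3, 421.3, 135.5]
tcp_rot: [-179.8, 0.1, 72.2]
ft_force: [-0.8, -0.5, -0.3]
finger_gap: 49.8
grip_force: 0.0
```

Run:
```python
from h import *
go(505.5,404,40,72)
```

```text
[-9.3, 27.6, 95.4] [-0.0026, 0.0009, 0.004]
```

Call:
{"api": "jog_arm", "payload": {
  "rows": [
    [[-9,28,0],[0,0,0.004]],
    [[-9,28,0],[0,0,0.004]],
    [[-9,28,25],[0,0,0.004]],
    [[-9,28,50],[0,0,0.004]],
    [[-9,28,70],[0,0,0.004]],
    [[-9,28,85],[0,0,0.004]],
    [[-9,28,95],[0,0,0.004]],
    [[-9,28,95],[0,0,0.004]]
  ]
}}

```text
time: 3.2
tool_pos: [507.7, 399.1, 41.2]
tcp_rot: [-179.9, 0.1, 71.8]
ft_force: [-0.8, -0.7, 0.1]
finger_gap: 49.9
grip_force: 0.0
```

Call:
{"api": "jog_arm", "payload": {
  "rows": [
    [[0,0,0],[0,0,0]],
    [[0,0,0],[0,0,0]],
    [[0,0,0],[0,0,0]],
    [[0,0,0],[0,0,0]],
    [[0,0,0],[0,0,0]],
    [[0,0,0],[0,0,0]],
    [[0,0,0],[0,0,0]],
    [[0,0,0],[0,0,0]]
  ],
  "grip": 0,
  "force": 50
}}

```text
time: 4.0
tool_pos: [509.4, 400.4, 44.1]
tcp_rot: [179.9, -0.1, 71.8]
ft_force: [-0.3, -0.7, 5.1]
finger_gap: 9.5
grip_force: 52.7
```

Run:
```python
from h import *
s=r.sense();print(s["tool_pos"],s["tcp_rot"],s["ft_force"],s["wrist_torque"],s["finger_gap"],s["grip_force"])
```

```text
[509.42164641 400.41101467  44.13180465] [ 1.79926552e+02 -9.38714749e-02  7.17794394e+01] [-0.27669986 -0.69702487  5.11266285] [-0.02149     0.13753484  0.03252023] 9.47312710036409 52.65084743499756
```

Call:
{"api": "jog_arm", "payload": {
  "rows": [
    [[0,0,-10],[0,0,0]],
    [[0,0,-30],[0,0,0]],
    [[0,0,-60],[0,0,0]],
    [[0,0,-60],[0,0,0]],
    [[0,0,-60],[0,0,0]],
    [[0,0,-60],[0,0,0]]
  ],
  "force": 70
}}

```text
time: 4.6
tool_pos: [507.6, 399.2, 101.0]
tcp_rot: [-179.9, 0.1, 71.8]
ft_force: [-0.2, -0.3, -2.6]
finger_gap: 9.2
grip_force: 68.4
```

Run:
```python
from h import *
s=r.sense();print(s["tool_pos"],s["tcp_rot"],s["ft_force"],s["wrist_torque"],s["finger_gap"])
go(543.5,201,95,79.83)
```

```text
[507.60963329 399.18259088 101.01979693] [-1.79903029e+02  1.27607798e-01  7.17794784e+01] [-0.24729723 -0.26322544 -2.62636509] [-0.01886089  0.00931511  0.00138223] 9.152453909510243
[-177.0, 96.1, 6.3] [-0.0018, 0.0021, -0.1405]
```

Call:
{"api": "jog_arm", "payload": {
  "rows": [
    [[-40,22,0],[0,0,-0.05]],
    [[-80,44,0],[0,0,-0.1]],
    [[-120,66,2],[0,0,-0.14]],
    [[-155,85,5],[0,0,-0.14]],
    [[-177,96,6],[0,0,-0.14]],
    [[-177,96,6],[0,0,-0.14]],
    [[-177,96,6],[0,0,-0.14]],
    [[-177,96,6],[0,0,-0.14]]
  ]
}}

```text
time: 5.4
tool_pos: [543.8, 202.3, 95.9]
tcp_rot: [-179.9, 0.0, 79.8]
ft_force: [0.0, -0.5, -2.6]
finger_gap: 8.9
grip_force: 68.6
```

Run:
```python
from h import *
for n in("scene","top"):
    im,d=r.snapshot(n);cv2.imwrite(f"pics/{n}1.png",im);np.save(f"pics/{n}1.npy",d)
s=r.sense();print(s["tool_pos"],s["tcp_rot"],s["ft_force"])
a=cv2.imread("pics/scene1.png");b=cv2.imread("pics/top1.png")
for n in("scene","top"):
    K,dd,T=cam(n);W=np.linalg.inv(T);p=np.array([s["tool_pos"],[531.1,132,53]]);q=cv2.projectPoints(p,cv2.Rodrigues(W[:3,:3])[0],W[:3,3],K,dd)[0].reshape(-1,2);print(n,q.round(1).tolist())
    im=a if n=="scene" else b;c=q.mean(0).astype(int);x,y=max(0,c[0]-50),max(0,c[1]-50);print("crop origin",x,y)
    globals()["c_"+n]=cv2.resize(im[y:y+100,x:x+100],(400,400),interpolation=cv2.INTER_CUBIC)
cv2.imwrite("pics/crop3.png",np.hstack([c_scene,c_top]))
```

```text
[543.98527845 202.7338431   96.36428298] [-1.79958966e+02  7.10767900e-03  7.98784579e+01] [ 0.23544138 -0.33794895 -2.33828097]
scene [[294.7, 158.4], [266.3, 175.3]]
crop origin 230 116
top [[208.6, 206.7], [234.3, 211.7]]
crop origin 171 159
```

View pics/crop3.png

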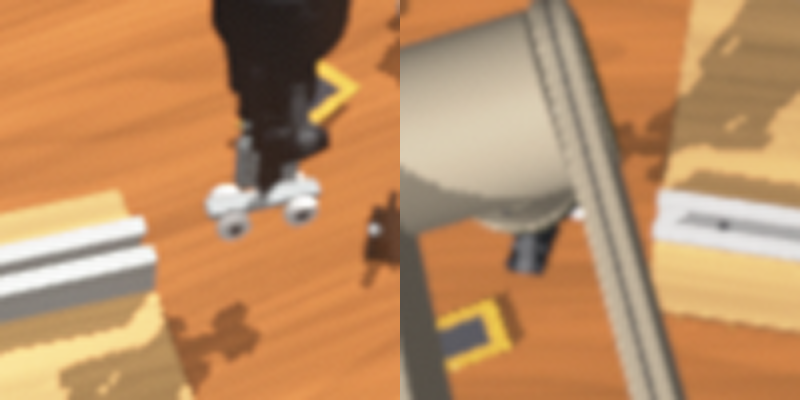

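The carrier hangs level in line with the track. Its near wheel bottoms are at scene crop (233,236) and (303,222), and the top view is blocked by the arm. Next I'll measure its height and along-track position against the mouth in the same view.

Run:
```python
from h import *
a=np.radians(79.83);e=np.array([np.cos(a),np.sin(a)]);nx=np.array([e[1],-e[0]]);m=np.array([531.1,132.0])
s=r.sense();t=s["tool_pos"];print("tcp s,t",((t[:2]-m)@e).round(1),((t[:2]-m)@nx).round(1),t[2])
im=cv2.imread("pics/scene1.png");D=np.load("pics/scene1.npy");hs=cv2.cvtColor(im,cv2.COLOR_BGR2HSV)
y0,y1,x0,x1=155,180,278,315
v,u=np.mgrid[y0:y1,x0:x1];H=hs[y0:y1,x0:x1].reshape(-1,3);d=D[y0:y1,x0:x1].ravel()
ok=(d>0)&(H[:,1]<60)&(H[:,2]>120)
P=bydepth("scene",np.c_[u.ravel(),v.ravel()],d)[ok]
S=(P[:,:2]-m)@e;Tt=(P[:,:2]-m)@nx;g=(P[:,2]>30)&(P[:,2]<100)&(S>20)&(S<130);S,Tt,Z=S[g],Tt[g],P[g,2]
print("n",g.sum(),"s",np.percentile(S,[0,2,50,98,100]).round(1),"t",np.percentile(Tt,[0,2,50,98,100]).round(1),"z",np.percentile(Z,[0,2,50,98,100]).round(1))
f=Tt>np.percentile(Tt,98)-4
for k in(S<np.median(S),S>=np.median(S)):
    q=f&k;print("near wheel s",S[q].min().round(1),S[q].max().round(1),"z",Z[q].min().round(1),Z[q].max().round(1),"t",Tt[q].mean().round(1),q.sum())
# same-view track check
y0,y1,x0,x1=155,235,75,285
v,u=np.mgrid[y0:y1,x0:x1];H=hs[y0:y1,x0:x1].reshape(-1,3);d=D[y0:y1,x0:x1].ravel();P=bydepth("scene",np.c_[u.ravel(),v.ravel()],d)
g=(d>0)&(H[:,1]<70)&(P[:,2]>50)&(P[:,2]<58);S=(P[g,:2]-m)@e;T2=(P[g,:2]-m)@nx
for lo in range(-400,0,80):
    q=(S>lo)&(S<lo+80);print(lo,np.percentile(T2[q],[2,98]).round(1),S.max().round(1))
```

```text
tcp s,t 71.9 0.2 96.36428298031902
n 225 s [ 40.1  41.4  70.1 107.8 112. ] t [-11.9 -10.8   4.7  15.4  16.3] z [52.3 59.2 71.3 91.3 97.5]
near wheel s 44.2 60.5 z 52.3 75.3 t 13.8 30
near wheel s 87.0 105.3 z 56.5 72.5 t 13.8 25
-400 [-18.7  17.5] 1.7
-320 [-19.2  17.2] 1.7
-240 [-18.6  17.8] 1.7
-160 [-18.5  17.9] 1.7
-80 [-18.9  17.8] 1.7
```

Call:
{"api": "jog_arm", "payload": {
  "rows": [
    [[0,-0.4,13],[0,0,0]],
    [[0,-0.4,26],[0,0,0]],
    [[-10,-0.4,26],[0,0,0]],
    [[-20,-0.4,26],[0,0,0]],
    [[-30,-0.4,26],[0,0,0]],
    [[-30,-0.4,26],[0,0,0]],
    [[-30,-0.4,26],[0,0,0]],
    [[-30,-0.4,26],[0,0,0]]
  ]
}}

```text
time: 6.3
tool_pos: [539.2, 172.4, 71.4]
tcp_rot: [179.9, -0.0, 79.8]
ft_force: [0.3, 0.6, -1.7]
finger_gap: 9.0
grip_force: 68.5
```

```bash
cat >> h.py <<'E'
A=np.radians(79.83);E=np.array([np.cos(A),np.sin(A)]);N=np.array([E[1],-E[0]]);M=np.array([531.1,132.0])
def st():
    s=r.sense();t=s["tool_pos"];f=s["ft_force"]
    print("t",round(s["time"],1),"s",((t[:2]-M)@E).round(2),"lat",((t[:2]-M)@N).round(2),"z",t[2].round(2),"rpy",s["tcp_rot"].round(2),"| F along",(f[:2]@E).round(2),"lat",(f[:2]@N).round(2),"z",f[2].round(2),"M",s["wrist_torque"].round(2),"gap",round(s["finger_gap"],1))
E
python3 -c "from h import *;st()"
```

```text
t 6.3 s 41.16 lat 0.84 z 71.37 rpy [ 1.7995e+02 -3.0000e-02  7.9780e+01] | F along 0.68 lat 0.16 z -1.71 M [ 0.03 -0.   -0.02] gap 9.0
```

Call:
{"api": "jog_arm", "payload": {
  "rows": [
    [[0,-0.6,1],[0,0,0]],
    [[0,-0.6,1],[0,0,0]],
    [[0,-0.6,1],[0,0,0]]
  ]
}}

```text
time: 6.6
tool_pos: [538.1, 172.6, 69.8]
tcp_rot: [-180.0, 0.0, 79.8]
ft_force: [0.9, -0.1, -2.5]
finger_gap: 9.0
grip_force: 68.5
```

Run:
```python
from h import *
st()
for i in range(3): r.snapshot("scene");st()
```

```text
t 6.6 s 41.2 lat -0.28 z 69.76 rpy [-179.99    0.     79.82] | F along 0.1 lat 0.94 z -2.53 M [-0.02  0.01 -0.04] gap 9.0
t 6.7 s 41.17 lat -0.29 z 69.75 rpy [-179.99    0.     79.82] | F along 0.52 lat -0.21 z -2.9 M [-0.01  0.06  0.01] gap 8.8
t 6.7 s 41.15 lat -0.24 z 69.78 rpy [-180.      0.     79.82] | F along 0.58 lat -0.09 z -3.38 M [ 0.01 -0.02 -0.03] gap 9.1
t 6.8 s 41.15 lat -0.21 z 69.79 rpy [-180.     -0.     79.82] | F along -0.18 lat 0.51 z -2.6 M [-0.04 -0.05  0.02] gap 9.3
```

Call:
{"api": "jog_arm", "payload": {
  "rows": [
    [[-3,0,0],[0,0,0]],
    [[-6,0,0],[0,0,0]],
    [[-9,0,0],[0,0,0]],
    [[-12,0,0],[0,0,0]],
    [[-15,0,0],[0,0,0]],
    [[-15,0,0],[0,0,0]]
  ]
}}

```text
time: 7.35
tool_pos: [535.3, 157.1, 69.8]
tcp_rot: [-180.0, 0.0, 79.8]
ft_force: [-1.3, 0.1, -2.2]
finger_gap: 9.0
grip_force: 68.7
```

```bash
python3 -c "from h import *;st()"
```

```text
t 7.3 s 25.48 lat -0.3 z 69.76 rpy [-1.7998e+02  2.0000e-02  7.9780e+01] | F along -0.17 lat -1.26 z -2.16 M [-0.1   0.29 -0.04] gap 9.0
```

Call:
{"api": "jog_arm", "payload": {
  "rows": [
    [[-4,-0.2,0],[0,0,0]],
    [[-8,-0.2,0],[0,0,0]],
    [[-12,-0.2,0],[0,0,0]],
    [[-16,-0.2,0],[0,0,0]],
    [[-20,-0.2,0],[0,0,0]],
    [[-24,-0.2,0],[0,0,0]],
    [[-24,-0.2,0],[0,0,0]]
  ]
}}

```text
time: 8.05
tool_pos: [531.0, 133.4, 69.8]
tcp_rot: [-180.0, 0.0, 79.8]
ft_force: [-1.3, 0.2, -2.1]
finger_gap: 8.9
grip_force: 68.7
```

Run:
```python
from h import *
st();r.snapshot("scene");st();r.snapshot("scene");st()
```

```text
t 8.1 s 1.36 lat -0.39 z 69.78 rpy [-1.7999e+02  2.0000e-02  7.9770e+01] | F along 0.0 lat -1.3 z -2.05 M [-0.05  0.21 -0.02] gap 8.9
t 8.1 s 1.59 lat -0.37 z 69.82 rpy [-1.800e+02  1.000e-02  7.977e+01] | F along 0.21 lat -0.86 z -2.75 M [-0.05  0.19  0.01] gap 9.3
t 8.2 s 1.77 lat -0.39 z 69.79 rpy [-1.800e+02  1.000e-02  7.978e+01] | F along -0.42 lat -0.7 z -2.66 M [-0.07  0.17 -0.01] gap 9.0
```

Call:
{"api": "jog_arm", "payload": {
  "rows": [
    [[-5,-0.4,0],[0,0,0]],
    [[-10,-0.4,0],[0,0,0]],
    [[-15,-0.4,0],[0,0,0]],
    [[-20,-0.4,0],[0,0,0]],
    [[-25,-0.4,0],[0,0,0]],
    [[-30,-0.4,0],[0,0,0]],
    [[-35,-0.4,0],[0,0,0]],
    [[-40,-0.4,0],[0,0,0]],
    [[-45,-0.4,0],[0,0,0]],
    [[-50,-0.4,0],[0,0,0]]
  ]
}}

```text
time: 9.15
tool_pos: [521.8, 84.5, 69.8]
tcp_rot: [180.0, -0.0, 79.8]
ft_force: [-1.2, 0.3, -2.8]
finger_gap: 9.0
grip_force: 68.6
```

Run:
```python
from h import *
st();r.snapshot("scene");st();r.snapshot("scene");st()
```

```text
t 9.2 s -48.4 lat -0.8 z 69.84 rpy [180.   -0.   79.8] | F along 0.05 lat -1.18 z -2.83 M [-0.01  0.04  0.07] gap 9.0
t 9.2 s -49.05 lat -0.8 z 69.78 rpy [-1.7999e+02  3.0000e-02  7.9790e+01] | F along 0.09 lat 0.39 z -2.84 M [-0.05 -0.02  0.02] gap 8.8
t 9.2 s -48.63 lat -0.79 z 69.81 rpy [-1.800e+02  1.000e-02  7.977e+01] | F along 0.61 lat 1.18 z -3.16 M [ 0.   -0.03 -0.01] gap 8.9
```

Sliding freely. Now I'll locate the stop's screw heads along the slot from the first images.

Run:
```python
from h import *
S=np.arange(-440,-150,4.)
for n in("top","scene"):
    K,dd,T=cam(n);W=np.linalg.inv(T);im=cv2.cvtColor(cv2.imread(f"pics/{n}0.png"),cv2.COLOR_BGR2GRAY).astype(np.float32)
    rows=[]
    for lat in(-4,-2,0,2,4):
        P=np.c_[M+S[:,None]*E+lat*N,np.full(len(S),51.)]
        q=cv2.projectPoints(P,cv2.Rodrigues(W[:3,:3])[0],W[:3,3],K,dd)[0].astype(np.float32)
        rows.append(cv2.remap(im,q[:,0,0],q[:,0,1],cv2.INTER_LINEAR).ravel())
    print(n);print([(int(s),int(x),int(y)) for s,x,y in zip(S,np.min(rows,0),np.mean(rows,0))])
```

```text
top
[(-440, 107, 121), (-436, 99, 115), (-432, 142, 151), (-428, 155, 163), (-424, 155, 164), (-420, 154, 163), (-416, 155, 163), (-412, 157, 165), (-408, 157, 165), (-404, 155, 164), (-400, 156, 164), (-396, 157, 165), (-392, 154, 164), (-388, 129, 148), (-384, 109, 126), (-380, 122, 132), (-376, 151, 157), (-372, 141, 146), (-368, 102, 119), (-364, 97, 115), (-360, 129, 137), (-356, 152, 163), (-352, 140, 146), (-348, 101, 118), (-344, 104, 118), (-340, 122, 135), (-336, 130, 141), (-332, 139, 146), (-328, 157, 163), (-324, 166, 170), (-320, 154, 161), (-316, 148, 158), (-312, 144, 156), (-308, 135, 148), (-304, 125, 141), (-300, 131, 144), (-296, 145, 157), (-292, 158, 168), (-288, 162, 171), (-284, 156, 167), (-280, 136, 150), (-276, 123, 144), (-272, 147, 161), (-268, 161, 170), (-264, 162, 171), (-260, 161, 169), (-256, 162, 169), (-252, 162, 169), (-248, 161, 169), (-244, 160, 169), (-240, 161, 168), (-236, 161, 168), (-232, 161, 169), (-228, 160, 168), (-224, 160, 167), (-220, 159, 167), (-216, 161, 168), (-212, 162, 170), (-208, 160, 169), (-204, 160, 168), (-200, 159, 166),
[... 827 characters left out ...]
-304, 122, 154), (-300, 123, 160), (-296, 124, 155), (-292, 121, 154), (-288, 120, 154), (-284, 124, 153), (-280, 119, 153), (-276, 118, 151), (-272, 122, 151), (-268, 117, 152), (-264, 122, 152), (-260, 123, 151), (-256, 117, 153), (-252, 122, 152), (-248, 121, 150), (-244, 115, 149), (-240, 121, 149), (-236, 120, 149), (-232, 116, 148), (-228, 121, 149), (-224, 120, 150), (-220, 119, 151), (-216, 122, 149), (-212, 118, 148), (-208, 119, 148), (-204, 121, 147), (-200, 116, 147), (-196, 119, 146), (-192, 121, 147), (-188, 117, 148), (-184, 121, 150), (-180, 121, 148), (-176, 116, 148), (-172, 119, 146), (-168, 122, 148), (-164, 117, 149), (-160, 122, 147), (-156, 123, 149), (-152, 120, 151)]
```

Call:
{"api": "jog_arm", "payload": {
  "rows": [
    [[-7,0.2,0],[0,0,0]],
    [[-14,0.2,0],[0,0,0]],
    [[-21,0.2,0],[0,0,0]],
    [[-28,0.2,0],[0,0,0]],
    [[-35,0.2,0],[0,0,0]],
    [[-42,0.2,0],[0,0,0]],
    [[-49,0.2,0],[0,0,0]],
    [[-56,0.2,0],[0,0,0]],
    [[-63,0.2,0],[0,0,0]],
    [[-70,0.2,0],[0,0,0]]
  ]
}}

```text
time: 10.25
tool_pos: [509.5, 15.4, 69.8]
tcp_rot: [180.0, -0.0, 79.8]
ft_force: [0.9, -0.2, -2.8]
finger_gap: 8.9
grip_force: 68.6
```

Run:
```python
from h import *
st();r.snapshot("scene");st();r.snapshot("scene");st()
```

```text
t 10.2 s -118.6 lat -0.64 z 69.83 rpy [180.   -0.   79.8] | F along -0.05 lat 0.93 z -2.83 M [-0.    0.02 -0.04] gap 8.9
t 10.3 s -119.46 lat -0.6 z 69.81 rpy [-1.800e+02  4.000e-02  7.979e+01] | F along -1.1 lat 0.37 z -2.88 M [-0.05 -0.    0.  ] gap 9.1
t 10.3 s -118.88 lat -0.61 z 69.82 rpy [1.800e+02 1.000e-02 7.976e+01] | F along 0.47 lat 0.45 z -2.59 M [-0.02  0.02 -0.  ] gap 8.9
```

Call:
{"api": "jog_arm", "payload": {
  "rows": [
    [[-7,0.1,0],[0,0,0]],
    [[-14,0.1,0],[0,0,0]],
    [[-21,0.1,0],[0,0,0]],
    [[-28,0.1,0],[0,0,0]],
    [[-35,0.1,0],[0,0,0]],
    [[-42,0.1,0],[0,0,0]],
    [[-49,0.1,0],[0,0,0]],
    [[-56,0.1,0],[0,0,0]],
    [[-63,0.1,0],[0,0,0]],
    [[-70,0.1,0],[0,0,0]]
  ]
}}

```text
time: 11.35
tool_pos: [497.2, -53.5, 69.8]
tcp_rot: [-180.0, 0.0, 79.8]
ft_force: [0.4, -0.1, -2.8]
finger_gap: 8.6
grip_force: 68.6
```

Run:
```python
from h import *
st();r.snapshot("scene");st();r.snapshot("scene");st()
```

```text
t 11.3 s -188.59 lat -0.59 z 69.83 rpy [-180.     0.    79.8] | F along -0.05 lat 0.43 z -2.82 M [ 0.01 -0.01 -0.  ] gap 8.6
t 11.4 s -189.47 lat -0.58 z 69.81 rpy [-1.800e+02  4.000e-02  7.979e+01] | F along -1.39 lat 0.76 z -2.51 M [-0.07  0.02  0.02] gap 8.7
t 11.4 s -188.89 lat -0.56 z 69.82 rpy [-1.800e+02  1.000e-02  7.975e+01] | F along 0.19 lat -0.56 z -2.38 M [-0.01  0.05  0.01] gap 9.1
```

Call:
{"api": "jog_arm", "payload": {
  "rows": [
    [[-5,0.1,0.1],[0,0,0]],
    [[-10,0.1,0.2],[0,0,0]],
    [[-15,0.1,0.3],[0,0,0]],
    [[-20,0.1,0.4],[0,0,0]],
    [[-25,0.1,0.5],[0,0,0]],
    [[-30,0.1,0.6],[0,0,0]],
    [[-35,0.1,0.7],[0,0,0]],
    [[-40,0.1,0.7],[0,0,0]],
    [[-45,0.1,0.7],[0,0,0]],
    [[-50,0.1,0.7],[0,0,0]]
  ]
}}

```text
time: 12.45
tool_pos: [488.6, -102.4, 69.2]
tcp_rot: [180.0, -0.0, 79.8]
ft_force: [-0.1, 3.0, -1.3]
finger_gap: 8.8
grip_force: 69.0
```

Run:
```python
from h import *
st();r.snapshot("scene");st();r.snapshot("scene");st()
```

```text
t 12.4 s -238.27 lat -0.48 z 69.21 rpy [ 1.80e+02 -1.00e-02  7.98e+01] | F along 2.94 lat -0.66 z -1.29 M [ 0.47  0.13 -0.02] gap 8.8
t 12.5 s -238.99 lat -0.49 z 69.22 rpy [1.800e+02 2.000e-02 7.979e+01] | F along 0.59 lat -1.57 z -0.77 M [ 0.14  0.26 -0.  ] gap 9.0
t 12.6 s -238.84 lat -0.46 z 69.24 rpy [1.800e+02 4.000e-02 7.977e+01] | F along -1.19 lat -2.03 z -0.33 M [-0.2   0.4   0.01] gap 9.0
```

Call:
{"api": "jog_arm", "payload": {
  "rows": [
    [[-2,-0.2,0],[0,0,0]],
    [[-4,-0.2,0],[0,0,0]],
    [[-6,-0.2,0],[0,0,0]],
    [[-8,-0.2,0],[0,0,0]],
    [[-10,-0.2,0],[0,0,0]],
    [[-12,-0.2,0],[0,0,0]],
    [[-14,-0.2,0],[0,0,0]],
    [[-16,-0.2,0],[0,0,0]],
    [[-18,-0.2,0],[0,0,0]],
    [[-20,-0.2,0],[0,0,0]]
  ]
}}

```text
time: 13.55
tool_pos: [484.9, -121.9, 69.2]
tcp_rot: [180.0, -0.0, 79.8]
ft_force: [0.2, 2.1, -0.2]
finger_gap: 8.7
grip_force: 69.0
```

```bash
python3 -c "from h import *;st()"
```

```text
t 13.6 s -258.11 lat -0.65 z 69.19 rpy [179.99  -0.    79.8 ] | F along 2.12 lat -0.23 z -0.2 M [ 0.33 -0.03 -0.03] gap 8.7
```

Call:
{"api": "jog_arm", "payload": {
  "rows": [
    [[-1.5,0,0],[0,0,0]],
    [[-3,0,0],[0,0,0]],
    [[-4.5,0,0],[0,0,0]],
    [[-6,0,0],[0,0,0]],
    [[-7.5,0,0],[0,0,0]],
    [[-9,0,0],[0,0,0]]
  ]
}}

```text
time: 14.15
tool_pos: [483.4, -130.1, 69.2]
tcp_rot: [180.0, -0.1, 79.8]
ft_force: [1.1, 5.5, 1.0]
finger_gap: 9.2
grip_force: 69.2
```

```bash
python3 -c "from h import *;st()"
```

```text
t 14.2 s -266.43 lat -0.69 z 69.17 rpy [ 1.800e+02 -6.000e-02  7.981e+01] | F along 5.57 lat 0.07 z 0.97 M [ 1.08 -0.1  -0.02] gap 9.2
```

Call:
{"api": "jog_arm", "payload": {
  "rows": [
    [[-1.5,0,0],[0,0,0]],
    [[-3,0,0],[0,0,0]],
    [[-4.5,0,0],[0,0,0]],
    [[-6,0,0],[0,0,0]]
  ]
}}

```text
time: 14.55
tool_pos: [482.3, -135.8, 69.2]
tcp_rot: [-180.0, -0.1, 79.8]
ft_force: [1.1, 6.7, 2.0]
finger_gap: 8.9
grip_force: 69.4
```

```bash
python3 -c "from h import *;st()"
```

```text
t 14.6 s -272.18 lat -0.71 z 69.17 rpy [-1.800e+02 -8.000e-02  7.981e+01] | F along 6.78 lat -0.11 z 1.96 M [ 1.25 -0.16 -0.01] gap 8.9
```

Call:
{"api": "jog_arm", "payload": {
  "rows": [
    [[-1,0,0],[0,0,0]],
    [[-2,0,0],[0,0,0]],
    [[-3,0,0],[0,0,0]],
    [[-4,0,0],[0,0,0]],
    [[-5,0,0],[0,0,0]],
    [[-6,0,0],[0,0,0]],
    [[-7,0,0],[0,0,0]],
    [[-8,0,0],[0,0,0]]
  ]
}}

```text
time: 15.35
tool_pos: [480.9, -143.7, 69.2]
tcp_rot: [180.0, -0.1, 79.8]
ft_force: [0.9, 5.8, 1.5]
finger_gap: 8.8
grip_force: 69.4
```

```bash
python3 -c "from h import *;st()"
```

```text
t 15.3 s -280.22 lat -0.68 z 69.19 rpy [ 1.800e+02 -8.000e-02  7.981e+01] | F along 5.86 lat -0.17 z 1.51 M [ 1.17 -0.23  0.  ] gap 8.8
```

Call:
{"api": "jog_arm", "payload": {
  "rows": [
    [[-1,0,0],[0,0,0]],
    [[-2,0,0],[0,0,0]],
    [[-3,0,0],[0,0,0]]
  ]
}}

```text
time: 15.65
tool_pos: [480.4, -146.6, 69.2]
tcp_rot: [180.0, -0.1, 79.8]
ft_force: [1.0, 6.4, 2.4]
finger_gap: 9.2
grip_force: 69.5
```

```bash
python3 -c "from h import *;st()"
```

```text
t 15.7 s -283.18 lat -0.68 z 69.21 rpy [ 1.800e+02 -8.000e-02  7.981e+01] | F along 6.47 lat -0.18 z 2.43 M [ 1.38 -0.22  0.02] gap 9.2
```

Call:
{"api": "jog_arm", "payload": {
  "rows": [
    [[-1,0,0],[0,0,0]],
    [[-2,0,0],[0,0,0]],
    [[-3,0,0],[0,0,0]]
  ]
}}

```text
time: 15.95
tool_pos: [480.0, -148.9, 69.3]
tcp_rot: [180.0, -0.2, 79.8]
ft_force: [2.4, 10.0, 3.3]
finger_gap: 8.8
grip_force: 69.6
```

```bash
python3 -c "from h import *;st()"
```

```text
t 15.9 s -285.52 lat -0.68 z 69.28 rpy [ 1.800e+02 -1.500e-01  7.981e+01] | F along 10.32 lat 0.61 z 3.3 M [ 1.98 -0.22 -0.08] gap 8.8
```

Call:
{"api": "jog_arm", "payload": {
  "rows": [
    [[-1,0,0],[0,0,0]],
    [[-2,0,0],[0,0,0]],
    [[-3,0,0],[0,0,0]],
    [[-4,0,0],[0,0,0]]
  ]
}}

```text
time: 16.35
tool_pos: [479.4, -152.4, 69.3]
tcp_rot: [180.0, -0.2, 79.8]
ft_force: [2.0, 12.7, 3.9]
finger_gap: 8.8
grip_force: 69.7
```

```bash
python3 -c "from h import *;st()"
```

```text
t 16.4 s -289.08 lat -0.65 z 69.34 rpy [180.    -0.19  79.82] | F along 12.87 lat -0.25 z 3.9 M [ 2.36 -0.27 -0.05] gap 8.8
```

Call:
{"api": "jog_arm", "payload": {
  "rows": [
    [[-1,0,0],[0,0,0]],
    [[-2,0,0],[0,0,0]]
  ]
}}

```text
time: 16.55
tool_pos: [479.1, -154.1, 69.4]
tcp_rot: [-180.0, -0.2, 79.8]
ft_force: [1.4, 14.3, 4.7]
finger_gap: 9.4
grip_force: 69.7
```

```bash
python3 -c "from h import *;st()"
```

```text
t 16.6 s -290.84 lat -0.67 z 69.36 rpy [-180.     -0.21   79.83] | F along 14.33 lat -1.15 z 4.74 M [ 2.58 -0.34 -0.03] gap 9.4
```

Call:
{"api": "jog_arm", "payload": {
  "rows": [
    [[-1,0,0],[0,0,0]],
    [[-2,0,0],[0,0,0]]
  ]
}}

```text
time: 16.75
tool_pos: [478.7, -156.6, 69.3]
tcp_rot: [180.0, -0.2, 79.8]
ft_force: [1.9, 9.9, 2.7]
finger_gap: 9.3
grip_force: 69.6
```

```bash
python3 -c "from h import *;st()"
```

```text
t 16.8 s -293.33 lat -0.66 z 69.3 rpy [ 1.800e+02 -1.600e-01  7.983e+01] | F along 10.03 lat 0.11 z 2.71 M [ 1.86 -0.18  0.02] gap 9.3
```

Call:
{"api": "jog_arm", "payload": {
  "rows": [
    [[-0.5,0,0],[0,0,0]],
    [[-1,0,0],[0,0,0]]
  ]
}}

```text
time: 16.95
tool_pos: [478.3, -158.2, 69.2]
tcp_rot: [-180.0, -0.1, 79.8]
ft_force: [0.8, 6.1, 2.3]
finger_gap: 8.9
grip_force: 69.5
```

```bash
python3 -c "from h import *;st()"
```

```text
t 16.9 s -295.01 lat -0.72 z 69.22 rpy [-1.800e+02 -9.000e-02  7.982e+01] | F along 6.18 lat -0.25 z 2.29 M [ 1.11 -0.17  0.05] gap 8.9
```

Call:
{"api": "jog_arm", "payload": {
  "rows": [
    [[-0.5,0,0],[0,0,0]],
    [[-1,0,0],[0,0,0]]
  ]
}}

```text
time: 17.15
tool_pos: [478.1, -159.5, 69.2]
tcp_rot: [180.0, -0.1, 79.8]
ft_force: [0.6, 6.8, 2.5]
finger_gap: 9.0
grip_force: 69.3
```

```bash
python3 -c "from h import *;st()"
```

```text
t 17.1 s -296.27 lat -0.7 z 69.18 rpy [ 1.800e+02 -7.000e-02  7.981e+01] | F along 6.79 lat -0.57 z 2.47 M [ 1.19 -0.17  0.04] gap 9.0
```

The force fell from 14 N to 6 N, which suggests the catch snapped. I'll test that with a gentle pull back.

Call:
{"api": "jog_arm", "payload": {
  "rows": [
    [[1,0,0],[0,0,0]],
    [[2,0,0],[0,0,0]],
    [[2,0,0],[0,0,0]]
  ]
}}

```text
time: 17.45
tool_pos: [478.2, -158.9, 69.2]
tcp_rot: [180.0, 0.1, 79.8]
ft_force: [-0.3, -3.0, -0.1]
finger_gap: 9.0
grip_force: 69.1
```

```bash
python3 -c "from h import *;st()"
```

```text
t 17.4 s -295.65 lat -0.69 z 69.21 rpy [1.7999e+02 7.0000e-02 7.9800e+01] | F along -3.01 lat 0.23 z -0.08 M [-0.37  0.1   0.04] gap 9.0
```

Call:
{"api": "jog_arm", "payload": {
  "rows": [
    [[1,0,0],[0,0,0]],
    [[2,0,0],[0,0,0]],
    [[2,0,0],[0,0,0]]
  ]
}}

```text
time: 17.75
tool_pos: [478.3, -158.3, 69.3]
tcp_rot: [180.0, 0.2, 79.8]
ft_force: [-2.3, -9.7, -0.6]
finger_gap: 9.1
grip_force: 68.9
```

```bash
python3 -c "from h import *;st()"
```

```text
t 17.8 s -295.07 lat -0.66 z 69.31 rpy [179.99   0.21  79.79] | F along -9.94 lat -0.59 z -0.57 M [-1.85  0.44  0.06] gap 9.1
```

The catch holds: a 10 N pull moved the carrier only about 0.6 mm. I'll relax the pull, open and withdraw.

Call:
{"api": "jog_arm", "payload": {
  "rows": [
    [[-1,0,0],[0,0,0]],
    [[-2,0,0],[0,0,0]],
    [[-2,0,0],[0,0,0]]
  ]
}}

```text
time: 18.05
tool_pos: [478.3, -158.7, 69.3]
tcp_rot: [180.0, 0.0, 79.8]
ft_force: [-0.7, -3.9, 1.1]
finger_gap: 8.8
grip_force: 69.0
```

Call:
{"api": "jog_arm", "payload": {
  "rows": [
    [[0,0,0],[0,0,0]],
    [[0,0,0],[0,0,0]],
    [[0,0,0],[0,0,0]],
    [[0,0,0],[0,0,0]],
    [[0,0,0],[0,0,0]],
    [[0,0,-1],[0,0,0]],
    [[0,0,-2],[0,0,0]]
  ],
  "grip": 40
}}

```text
time: 18.75
tool_pos: [478.3, -158.2, 71.2]
tcp_rot: [-180.0, -0.0, 79.8]
ft_force: [0.1, -0.7, 0.1]
finger_gap: 40.0
grip_force: 0.0
```

```bash
python3 -c "from h import *;st()"
```

```text
t 18.8 s -294.94 lat -0.76 z 71.16 rpy [-180.    -0.    79.8] | F along -0.64 lat 0.17 z 0.08 M [-0.01 -0.04 -0.01] gap 40.0
```

Call:
{"api": "jog_arm", "payload": {
  "rows": [
    [[0,0,-10],[0,0,0]],
    [[0,0,-25],[0,0,0]],
    [[0,0,-50],[0,0,0]],
    [[0,0,-80],[0,0,0]],
    [[0,0,-120],[0,0,0]],
    [[0,0,-150],[0,0,0]],
    [[0,0,-150],[0,0,0]],
    [[120,-40,-150],[0,0,0]],
    [[120,-40,-150],[0,0,0]],
    [[120,-40,-150],[0,0,0]]
  ]
}}

```text
time: 19.75
tool_pos: [459.4, -30.5, 221.8]
tcp_rot: [180.0, -0.1, 79.8]
ft_force: [0.1, -0.0, -0.2]
finger_gap: 40.1
grip_force: 0.0
```

Run:
```python
from h import *
st();im,d=r.snapshot("scene");im2,_=r.snapshot("top")
a=cv2.resize(im[130:250,60:310],(800,384),interpolation=cv2.INTER_CUBIC);b=cv2.resize(im2[180:260,215:415],(540,216),interpolation=cv2.INTER_CUBIC)
b=cv2.copyMakeBorder(b,0,0,0,260,cv2.BORDER_CONSTANT);cv2.imwrite("pics/final.png",np.vstack([a,b]))
y0,y1,x0,x1=120,240,60,310
v,u=np.mgrid[y0:y1,x0:x1];P=bydepth("scene",np.c_[u.ravel(),v.ravel()],d[y0:y1,x0:x1].ravel())
S=(P[:,:2]-M)@E;T=(P[:,:2]-M)@N;g=(P[:,2]>65)&(P[:,2]<115)&(S<0)&(S>-440)&(abs(T)<15)
print(g.sum(),"strap s",np.percentile(S[g],[1,50,99]).round(1),"z",P[g,2].max().round(1))
```

```text
t 19.8 s -172.57 lat -41.86 z 221.77 rpy [ 1.7998e+02 -6.0000e-02  7.9840e+01] | F along 0.01 lat 0.1 z -0.16 M [ 0.02  0.05 -0.01] gap 40.1
218 strap s [-309.8 -290.4 -270.7] z 102.9
```

View pics/final.png

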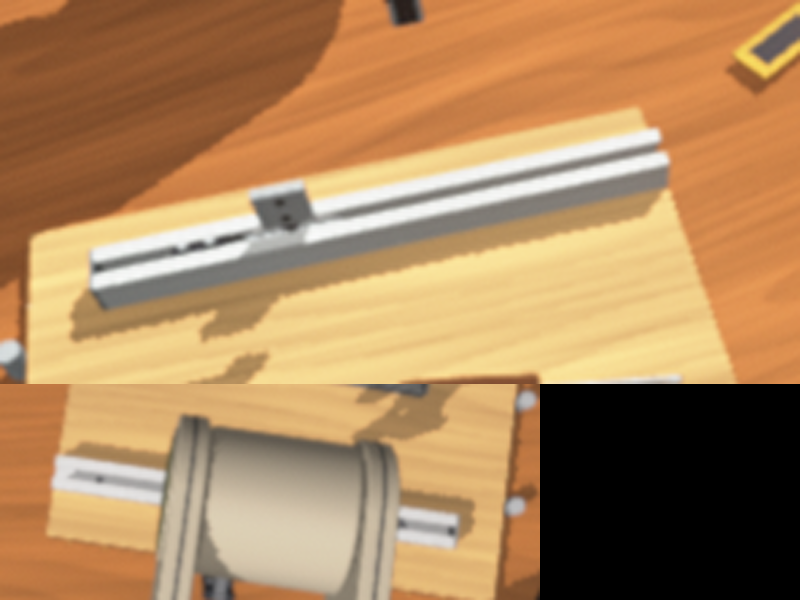

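The carrier stands upright in the track, with its strap at final crop (285,205), just before the stop's screws at (195,245). The catch resisted the pull test, so I'm handing in.

```bash
python3 -c "from h import *;print(r.hand_in())"
```

```text
the job is handed in; nothing more can be done
None
```

The middle-sized carrier is in the track, latched behind the soft stop's catch (a 10 N pull moved it only about 0.6 mm), released, and the job was handed in at about 20 s; no verdict came back.

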